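# Lock the rotor and find the key for its nut

## Robot

A 6-joint arm with a two-finger parallel gripper is mounted at the origin on a cart in front of the work surface, level with it; the furniture and walls round the work are solid. World frame = base frame: x ahead of the robot, y to its left, z up, the work surface at z = 0. Lengths are in mm, angles in rad, forces in N, time in s.
With the tool pointing down it reaches from about 400 to 925 mm from the base axis. Payload 12.5 kg.
Tool frame: the origin (TCP) lies at the very end of the fingers, on their centre line; the grasp point (between the pads) lies 19 mm behind it; z points along the fingers, y is the line along which they close (so a half turn about z gives the same grasp; the last joint's range is limited). The gripper opens to 95 mm and grips with 3 to 60 N. Pads are 20 mm wide; open, the fingers measure 119 mm over their backs; the gripper's body (75 mm by 180 mm) begins 59 mm behind the grasp point.
Start: joints at [-1.425, 0.491, 1.559, -0, 1.092, -0.106], TCP at [155.74, -605.303, 214.661] pointing down, gripper open.
Joint ranges: [-3.1, 3.1], [-0.84, 2.19], [0.05, 2.79], [-1.13, 4.28], [0.06, 2.93], [-2.69, 2.69]. Speed limits (rad/s): [2.22, 2.22, 2.79, 3.14, 3.14, 3.14].

## Interface

Orientations are given as [roll, pitch, yaw] about the fixed x, y, z axes, in that order (R = Rz(yaw) Ry(pitch) Rx(roll)).
In Python, from cell import * gives the robot as it stands.
- The arm moves only by the tool jog_arm, never from a script. Its argument "targets" is a list of rows, each an object with "turn": the turn, a rotation vector about the world's x, y, z in degrees, a list of three; "slide": the shift along the world's x, y, z in mm, a list of three; "claw": the opening in per cent of the stroke, from 0 (shut) to 100 (fully open). In form: [{"turn": [wx, wy, wz], "slide": [x, y, z], "claw": claw}, ...]. A call has 1 to 5 rows; each row shifts and turns the commanded pose from where the row before left it; what a row does not reach is not made up. A row lasts 1/8 s, in which the tool goes at most 62.5 mm and 10.7 degrees, less where a joint would pass 70% of its speed; a pose out of reach is approached as far as the arm can. A call with a gripper value outside its range is refused whole. The fingers move at their own pace and stop on an object; the grip force is fixed at half the most. Time passes only in rows, so rows that do not move let the fingers close. It gives the time, the measured TCP pose, the force, the opening and the grip force at its end, in the units of the state.
- state(): the state, without advancing time (a new reading comes with each control period).
- read_camera(name): name is "side" or "top" or "wrist"; returns a dict with "frame" (420x560x3 uint8, blue, green, red), "mtx" (3x3 intrinsics, pixels), "k1" (the pictures are not rectified: a ray, as slopes to the right and down, at radius r is drawn at 1 + k1 r^2 times it, then the intrinsics apply), "R" (3x3) and "t" (3): a world point X has camera coordinates R X + t. Camera axes: x right, y down, z forward; pixel columns grow to the right and rows downward; lengths in mm; the calibration is good to about 2 mm. A picture is of the moment at which its call begins. There is no depth.
- job_done(): hands the job in; it is judged then, once.
Trained networks look in the newest picture that a camera, given by its name, has taken for a name from the list of things; names that differ only in an ending like _2 or _b are one class to them, and where a whole thing is asked for, a point or a joint stands for the part that bears it (a point fixed in the world has none). Each returns a list of dicts, best first, with "conf" (0 to 1); they miss things now and then, are a little off and sometimes report something else, mostly with a low value. They report only what shows in the picture. A call takes as long as a camera call.
- look_for(query, camera): "xy" ([column, row] in pixels, amid what is visible of it).
The state is a dict: "t": time; "joints": joint angles; "qvel": joint speeds; "tau": joint torques, N m; "eef_pos": TCP position; "tcp_rot": TCP orientation; "ft_force": force on the tool from outside, world axes, zero at the start; "moment": the same for the moment, N m; "opening": opening from 0.0 (shut) to 1.0 (fully open); "grip_force": force on a finger pad.
Only numpy, scipy, OpenCV 4.12 (cv2) and the standard library are available. Lean on these libraries where they do the work, as an engineer would, in place of code of your own. Each camera call takes 0.05 s, during which the arm holds its last target. There are 200 camera calls.

## Task

The centrifuge's rotor is due to come off, so first lock it: press the sprung lock knob on the deck all the way down, turn it clockwise under pressure as far as it goes and let go, so that it stays caught down. Then find which of the three T-handled socket keys fits the hexagon nut in the middle of the rotor; they look alike from outside, so try them on the nut without forcing them, and stand any that does not fit back upright in its block. Finish while still holding the fitting key by its handle, upright and fully home on the nut, and leave everything else where it is.

Things in the scene. Friction and masses are not known exactly. Their poses are not given: they have to be found in the camera images.
- lock_grip (a point): grip point of the rotor lock knob on its vertical axis, on the centrifuge's deck front right of the rotor: 22 mm above the knob's black disc (49 mm across), 9 mm below the top of the bar grip on that disc (46 mm long, 13 thick, 30 high). x axis along the bar, white line towards -x. The deck is 46 mm below this point while the knob is up
- lock (a joint): how far the lock knob is pressed, m: 0 up, 0.0105 at the lower stop; it pushes back with 2 N at 0, 4 N at 0.005, where the brake pad under it meets the rotor, and 15 N at the stop. Pressed beyond 0.0092 it can be turned; turned fully and let go it rises into a catch and stays at about 0.007, the brake holding the rotor
- lock_turn (a joint): turn of the lock knob, rad, clockwise seen from above: 0 to 0.1 unlocked, 1.047 (60 degrees) at its end stop, between 0.88 and 1.047 when caught; it does not turn unless pressed down
- nut (a point): centre of the hexagon nut's top face, in the middle of the rotor. Nut 24 mm across flats, 14 mm high (top 3 mm tapered), on a round washer 40 mm across that lies 8 mm above the deck. z up, x towards the middle of a flat. The rotor turns freely until it is locked, then a brake holds it (slips at about 0.6 N m)
- key_a_grip (a point): centre of the handle of one of three socket keys, alike outside, which one fits is not told: 110 mm tall, 0.24 kg, round steel socket 34 mm across at the foot, its open mouth 97 mm below this point, 13 mm shaft, black cross handle 74 mm long, 16 thick, 26 high. x along the handle, z up the shaft
- key_b_grip (a point): the same point of another key. Bores in the mouth are hexagons 16 mm deep, two flats square to the key's x axis: a key goes on when its x axis is at 0 or a multiple of 60 degrees to the nut's x, within about 5 degrees. One bore is 25.5 mm across flats and fits the nut; the others, 21 and 18 mm, stop on its top
- key_c_grip (a point): the same point of the third key. A fitting key that is fully home stands with its mouth on the nut's washer, its grip point 83 mm above the nut's top face; a key that does not fit stops at least 12 mm higher
- key_block: aluminium block for the keys, 206 mm along x, 60 along y, 46 high, fixed; origin at the centre of its underside. Three round holes 37 mm across, 34 mm deep (floor 12 mm above the bench) at x = -70, 0, +70 mm; a key stands in each, mouth down, handle across the block, grip point 109 mm above the bench
- timer: small bench timer 70 x 64 x 16 mm lying on the bench; a bystander
- tape_roll: roll of tape 100 mm across, 25 mm high, lying on the bench; a bystander
- marker: marker pen 135 mm long lying on the bench; a bystander
- centrifuge: the white bench centrifuge, 272 mm deep and 244 mm wide, deck 95 mm above the bench, fixed, with its lid standing open at the back to about 275 mm above the bench; origin on the bench under the rotor's axis, x axis towards the lid, y axis to the left

How it is judged:
By the outcome, as a careful person would: the job done as asked, in the order asked, and still so for the second after the job is handed in, while the arm keeps its last pose, push and grip.
It also fails if it takes over 72 s, if anything falls off the work surface, if the arm or the gripper's body presses on something with over 40 N, if the wrist force passes 120 N, or if a joint passes its speed limit or range.

## Working session

There is one attempt and no reset: what is moved stays moved. The work goes in short steps, Python scripts to look and compute and a tool call to move; the robot and the scene stay as the last step left them, time stands still between calls to the robot, and variables do not carry over. Pictures are saved under pics/ and viewed, at most 10 in all, crops included, and the job is handed in when it is done.

Besides the shell and the picture viewer there is one more tool, called after ">>>" as name(argument=value, ...) on one line, values as JSON. jog_arm: Moves the arm, as the interface text tells. Its arguments: {"type":"object","properties":{"targets":{"type":"array","items":{"type":"object","properties":{"turn":{"type":"array","items":{"type":"number"}},"slide":{"type":"array","items":{"type":"number"}},"claw":{"type":"number"}}}}},"required":["targets"]}

```bash
mkdir -p pics; ls
cat > h.py <<'E'
from cell import *
import numpy as np, cv2
def cam(n,save=None):
    c=read_camera(n)
    if save: cv2.imwrite('pics/'+save,c['frame'])
    return c
def ray(c,xy):
    p=cv2.undistortPoints(np.array([[xy]],float),np.array(c['mtx'],float),np.array([c['k1'],0,0,0.]))[0,0]
    R=np.array(c['R']);t=np.array(c['t'])
    return -R.T@t, R.T@np.array([p[0],p[1],1.])
def atz(c,xy,z):
    o,d=ray(c,xy); return (o+d*(z-o[2])/d[2])[:2]
def proj(c,X):
    x=np.array(c['R'])@np.array(X,float)+np.array(c['t']); x=x[:2]/x[2]; x=x*(1+c['k1']*(x@x))
    m=np.array(c['mtx']); return np.array([m[0,0]*x[0]+m[0,2],m[1,1]*x[1]+m[1,2]])
E
python3 - <<'E'
from h import *
s=state();print(s['eef_pos'],s['tcp_rot'],s['ft_force'],s['opening'])
cs={}
for n in ['top','side']:
    c=cam(n,n+'0.png');print(n,-np.array(c['R']).T@c['t'],c['k1'])
    for q,z in [('lock_grip',141),('nut',117),('key_a_grip',109),('key_block',46),('timer',16),('tape_roll',25),('marker',10),('centrifuge',95)]:
        for d in look_for(q,n)[:4]: print(q,round(d['conf'],2),np.round(d['xy'],1),atz(c,d['xy'],z).round(1))
E
```

```text
pics
[ 155.71345542 -605.0411105   214.07609571] [-3.14050774e+00 -1.13721398e-04  2.51804164e-01] [ 0.09706262  0.0243145  -0.06445364] 0.9964639526038568
top [ 299.52037597  -83.47454675 1058.88566475] -0.07475778766916077
lock_grip 0.8 [295.6 228.3] [ 448.1 -111.9]
nut 0.83 [267.1 201.1] [517.  -44.6]
key_a_grip 0.6 [377.2 165.5] [ 611.3 -313.9]
key_block 0.83 [370.5 210.1] [ 512.  -306.8]
timer 0.86 [422.  267.1] [ 369.2 -442.3]
timer 0.5 [376.2 225.5] [ 477.2 -326.9]
tape_roll 0.71 [162.6 229.6] [460.3 229.1]
marker 0.64 [337.2 184. ] [ 590.4 -227.5]
marker 0.47 [269.  200.5] [543.4 -45.2]
centrifuge 0.96 [273.9 172.7] [594.4 -59.3]
side [  316.00484264 -1121.99280898  1070.18896576] -0.022362134988233147
lock_grip 0.87 [261.5 217.2] [ 439.6 -125.4]
nut 0.78 [287.6 208.8] [517.6 -79.3]
nut 0.67 [261.9 219.7] [ 442.4 -109.5]
nut 0.52 [303.6 274.3] [ 511.6 -316. ]
key_block 0.74 [299.4 302.2] [ 497.4 -341.7]
timer 0.92 [257.  349.7] [ 378.2 -436.3]
tape_roll 0.83 [264.3 159.8] [506.3 275.2]
marker 0.62 [305.2 276.7] [ 535.9 -234.5]
centrifuge 0.61 [298.1 206.3] [553.  -50.3]
```

Run:
```python
import cv2
a=cv2.imread('pics/top0.png')[110:310,190:457]; cv2.imwrite('pics/t0.png',cv2.resize(a,(800,600),interpolation=cv2.INTER_CUBIC))
a=cv2.imread('pics/side0.png')[130:370,180:430]; cv2.imwrite('pics/s0.png',cv2.resize(a,(625,600),interpolation=cv2.INTER_CUBIC))
```

```text
(no output)
```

View pics/t0.png

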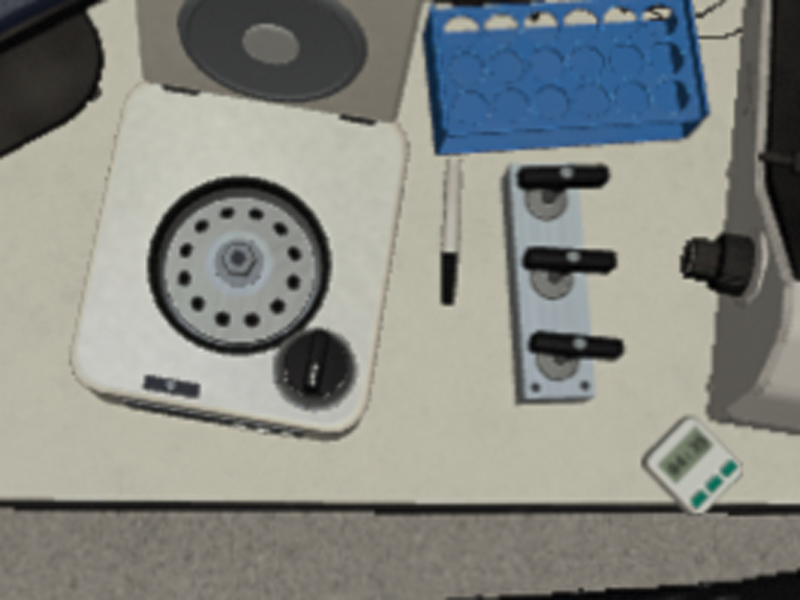

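View pics/s0.png

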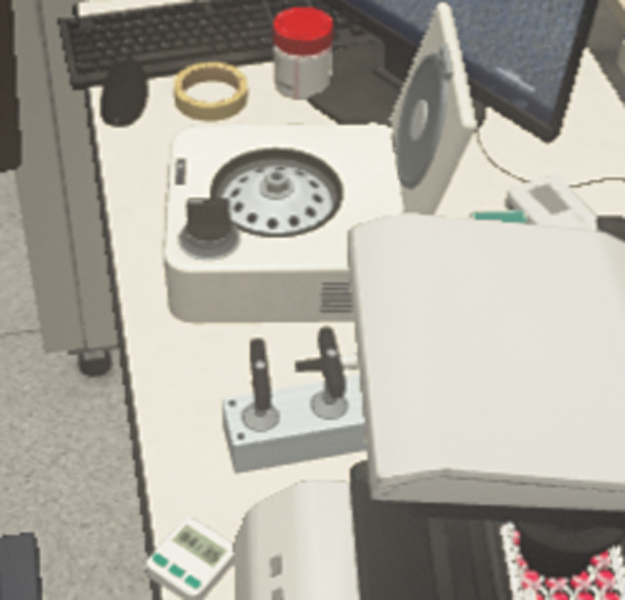

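Top view: centrifuge left with the nut at crop (238,260), the knob at (315,362), white line towards the robot, and three keys in the block with shaft tops at (568,172), (573,257) and (580,342). The marker lies between block and centrifuge, and the timer is at lower right. The side view agrees, with the third key hidden behind a white housing.

Run:
```python
from h import *
c=cam('top')
f=lambda x,y,z:atz(c,(190+(x+.5)/2.996-.5,110+(y+.5)/3-.5),z).round(1)
print('nut',f(238,260,117),'bar',f(320,335,150),f(309,390,150))
print('keys',[f(*p,122) for p in [(568,172),(573,257),(580,342)]])
for a,b in [((525,176),(603,176)),((528,260),(612,262)),((534,344),(620,350))]: print(f(*a,122),f(*b,122))
p,q=f(165,88,95),f(375,120,95); print(p,q,np.degrees(np.arctan2(*(q-p)[::-1]))+90)
p,q=f(72,370,95),f(130,90,95); print(p,q,np.degrees(np.arctan2(*(q-p)[::-1])))
p,q=f(100,397,95),f(335,438,95); print(p,q,np.degrees(np.arctan2(*(q-p)[::-1]))+90)
w=cam('wrist','w0.png');R=np.array(w['R']);print('wristcam',-R.T@w['t'],R.round(2),w['mtx'])
```

```text
nut [528.7 -49.2] bar [ 462.7 -113.6] [ 420.6 -105.4]
keys [array([ 603.2, -315.6]), array([ 532.4, -316.5]), array([ 463.7, -319.1])]
[ 599.4 -280.4] [ 600.2 -344.1]
[ 529.6 -280.2] [ 528.6 -347.8]
[ 461.8 -282.6] [ 457.5 -350.7]
[682.8  15.6] [ 655.8 -161.4] -8.673174047879769
[442.4  83.4] [680.8  45.1] -9.126829546253521
[420.9  60.1] [ 389.9 -127.4] -9.38797651508878
wristcam [ 225.42128698 -586.49259414  385.36790645] [[ 0.25 -0.97  0.  ]
 [-0.94 -0.24  0.26]
 [-0.25 -0.06 -0.97]] [[341.63322885   0.         278.16847701]
 [  0.         341.63322885 207.88328685]
 [  0.           0.           1.        ]]
```

>>> jog_arm(targets=[{"slide":[20,40,20],"turn":[0,0,0],"claw":100},{"slide":[25,45,15],"turn":[0,0,0],"claw":100},{"slide":[25,45,15],"turn":[0,0,0],"claw":100},{"slide":[25,45,0],"turn":[0,0,-5],"claw":100},{"slide":[25,45,0],"turn":[0,0,-5],"claw":100}])

```text
t: 1.62
eef_pos: [276.3, -383.8, 265.0]
tcp_rot: [3.141, -0.0, 0.074]
ft_force: [0.1, 0.1, 0.1]
opening: 0.995
grip_force: 0.0
```

>>> jog_arm(targets=[{"slide":[30,52,0],"turn":[0,0,-3],"claw":100},{"slide":[30,52,0],"turn":[0,0,-3],"claw":100},{"slide":[30,52,0],"turn":[0,0,-3],"claw":100},{"slide":[30,52,0],"turn":[0,0,-3],"claw":100},{"slide":[30,52,0],"turn":[0,0,-2],"claw":60}])

```text
t: 2.25
eef_pos: [426.5, -123.5, 265.0]
tcp_rot: [3.141, -0.001, -0.169]
ft_force: [0.1, -0.8, 0.4]
opening: 0.944
grip_force: 0.0
```

Run:
```python
from h import *
s=state();print(s['eef_pos'],s['tcp_rot'],s['qvel'])
c=cam('wrist','w1.png')
for q,z in [('lock_grip',141),('nut',117)]:
    for d in look_for(q,'wrist')[:3]: print(q,round(d['conf'],2),np.round(d['xy'],1),atz(c,d['xy'],z).round(1))
print(proj(c,[441,-110,150]),proj(c,[528,-49,117]))
```

```text
[ 426.47882385 -123.50931286  265.01344275] [ 3.14120884e+00 -8.97798321e-04 -1.68596514e-01] [ 1.10434076  0.1388468  -0.17830804  0.00230681  0.03462797  1.37076394]
lock_grip 0.89 [260.9 180.2] [ 447.9 -111. ]
nut 0.97 [182.6  96.5] [529.5 -54.3]
[260.70089639 190.08012314] [177.21507953  99.26737897]
```

View pics/w1.png

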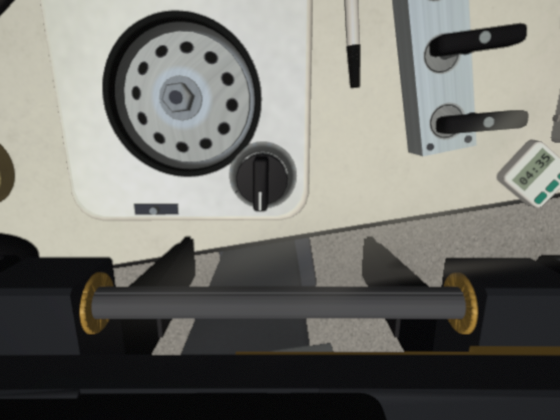

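Wrist view: nut at (179,97), knob bar from (260,155) to (260,212), in line with the tool. The arm was still moving, so I'll remeasure at rest.

>>> jog_arm(targets=[{"slide":[0,10,0],"turn":[0,0,0],"claw":50},{"slide":[0,0,0],"turn":[0,0,0],"claw":50},{"slide":[0,0,0],"turn":[0,0,0],"claw":50}])

```text
t: 2.78
eef_pos: [425.4, -116.1, 264.7]
tcp_rot: [3.141, -0.0, -0.169]
ft_force: [-0.2, -0.5, -0.5]
opening: 0.523
grip_force: 0.0
```

Run:
```python
from h import *
s=state();print(s['eef_pos'],s['tcp_rot'],s['opening'])
c=cam('wrist','w2.png')
for q,z in [('lock_grip',141),('nut',117)]:
    for d in look_for(q,'wrist')[:2]: print(q,round(d['conf'],2),np.round(d['xy'],1),atz(c,d['xy'],z).round(1))
x,y=map(int,proj(c,[441,-110,141])); x2,y2=map(int,proj(c,[528,-50,117])); print(x,y,x2,y2)
f=c['frame']; u=lambda x,y:cv2.resize(f[max(0,y-48):y+48,x-48:x+48],(396,396),interpolation=cv2.INTER_CUBIC)
print(x-48,y-48,x2-48,y2-48); cv2.imwrite('pics/w2c.png',np.hstack([u(x,y),u(x2,y2)]))
```

```text
[ 425.43799957 -116.09754405  264.7462262 ] [ 3.14136494e+00 -1.38212700e-04 -1.68513868e-01] 0.5232959216319595
269 185 186 96
221 137 138 48
```

View pics/w2c.png

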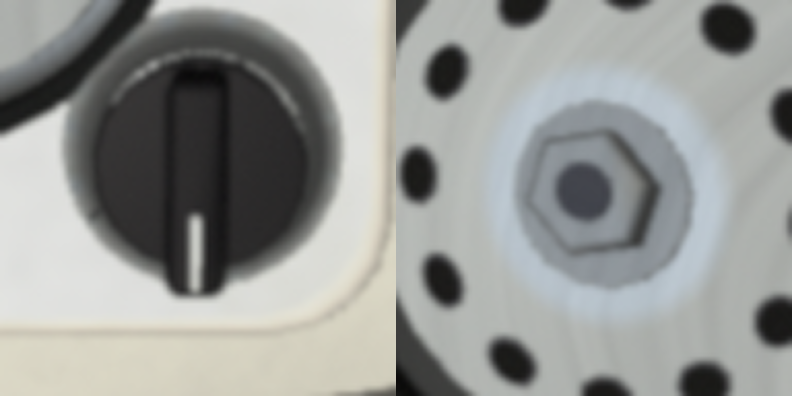

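Left crop: bar's top face from (196,85) to (193,292), white line near end, disc centred at about (201,165). Right crop: hex nut with centre at about (590,192).

Run:
```python
from h import *
c=cam('wrist')
g=lambda x,y,ox,oy,z:atz(c,((x+.5)/4.125-.5+ox,(y+.5)/4.125-.5+oy),z)
a,b=g(196,80,221,137,150),g(194,294,221,137,150); print('bar',a,b,(a+b)/2,np.hypot(*(a-b)),np.degrees(np.arctan2(*(a-b)[::-1])))
l,r=g(95,165,221,137,119),g(308,165,221,137,119);print('disc',(l+r)/2,np.hypot(*(l-r)))
V=np.array([g(x-396,y,138,48,117) for x,y in [(530,195),(545,141),(608,131),(655,187),(635,245),(574,252)]])
print(V.round(1),V.mean(0)); d=V-V.mean(0); print(np.degrees(np.arctan2(d[:,1],d[:,0]))%60, np.hypot(*d.T))
for d in look_for('lock_grip','wrist')[:1]: print(d,atz(c,d['xy'],141))
s=state();print(s['opening'],s['eef_pos'])
```

```text
bar [ 467.42026657 -113.6648339 ] [ 423.61318901 -105.41091255] [ 445.51672779 -109.53787322] 44.57787861286434 -10.670305707843513
disc [ 445.1862414 -110.0718509] 48.289468420189955
[[531.6 -36.1]
 [541.6 -41.9]
 [541.3 -55.6]
 [528.7 -62.9]
 [517.8 -55.9]
 [518.6 -42.5]] [529.91541625 -49.14114464]
[22.85549788 31.6524536  30.53381705 24.79754476 29.03696349 29.77038604] [13.17522337 13.74039784 13.10436874 13.76745434 13.8894716  13.13906405]
{'xy': [267.3, 177.9], 'conf': 0.66} [ 447.96856817 -109.19069112]
0.4989119192399586 [ 425.6635883  -115.66966046  264.65770617]
```

>>> jog_arm(targets=[{"slide":[10,3,0],"turn":[0,0,10.5],"claw":40},{"slide":[10,3,0],"turn":[0,0,10.5],"claw":40},{"slide":[0,0,0],"turn":[0,0,10.5],"claw":40},{"slide":[0,0,0],"turn":[0,0,10.5],"claw":40},{"slide":[0,0,0],"turn":[0,0,10.5],"claw":40}])

```text
t: 3.65
eef_pos: [445.7, -109.4, 264.6]
tcp_rot: [-3.142, 0.0, 0.755]
ft_force: [0.2, 1.1, -0.0]
opening: 0.398
grip_force: 0.0
```

>>> jog_arm(targets=[{"slide":[0,0,0],"turn":[0,0,10.5],"claw":40},{"slide":[0,0,0],"turn":[0,0,10.5],"claw":40},{"slide":[0,0,0],"turn":[0,0,10.5],"claw":40},{"slide":[0,0,0],"turn":[0,0,10.5],"claw":40},{"slide":[0,0,0],"turn":[0,0,10.5],"claw":40}])

```text
t: 4.28
eef_pos: [445.7, -109.4, 264.6]
tcp_rot: [3.142, 0.0, 1.671]
ft_force: [-1.1, -0.4, 0.2]
opening: 0.404
grip_force: 0.0
```

>>> jog_arm(targets=[{"slide":[0,0,-10],"turn":[0,0,10.5],"claw":40},{"slide":[0,0,-10],"turn":[0,0,10.5],"claw":40},{"slide":[0,0,-10],"turn":[0,0,10.5],"claw":40},{"slide":[0,0,-10],"turn":[0,0,10.5],"claw":40},{"slide":[0,0,-10],"turn":[0,0,10.5],"claw":40}])

```text
t: 4.9
eef_pos: [445.7, -109.5, 214.3]
tcp_rot: [3.142, -0.0, 2.588]
ft_force: [-0.2, -0.5, 0.1]
opening: 0.402
grip_force: 0.0
```

>>> jog_arm(targets=[{"slide":[0,0,0],"turn":[0,0,10.5],"claw":40},{"slide":[0,0,0],"turn":[0,0,10.5],"claw":40},{"slide":[0,0,0],"turn":[0,0,0],"claw":40},{"slide":[0,0,0],"turn":[0,0,0],"claw":40}])

```text
t: 5.4
eef_pos: [445.8, -109.4, 214.7]
tcp_rot: [3.141, 0.0, 2.944]
ft_force: [-0.2, -0.5, -0.1]
opening: 0.401
grip_force: 0.0
```

Run:
```python
from h import *
s=state();print(s['eef_pos'],s['tcp_rot'],s['opening'],s['joints'])
c=cam('wrist','w3.png')
for q,z in [('lock_grip',141),('nut',117)]:
    for d in look_for(q,'wrist')[:2]: print(q,round(d['conf'],2),np.round(d['xy'],1),atz(c,d['xy'],z).round(1))
print(proj(c,[445.3,-110,150]))
```

```text
[ 445.75318908 -109.36180252  214.67750746] [3.14149079e+00 8.10230798e-05 2.94413523e+00] 0.40119292038992277 [-3.84737948e-01  2.55558778e-01  1.94828713e+00  1.42856236e-04
  9.37686114e-01 -1.75816137e+00]
lock_grip 0.75 [274.5 209.5] [ 439.6 -110.1]
nut 0.75 [350.1 237.1] [481.6 -54.8]
[276.13358837 220.27864802]
```

>>> jog_arm(targets=[{"slide":[-0.5,-0.5,-30],"turn":[0,0,0],"claw":40},{"slide":[0,0,-30],"turn":[0,0,0],"claw":40},{"slide":[0,0,-20],"turn":[0,0,0],"claw":40},{"slide":[0,0,-11.5],"turn":[0,0,0],"claw":40},{"slide":[0,0,0],"turn":[0,0,0],"claw":40}])

```text
t: 6.18
eef_pos: [445.1, -109.7, 122.9]
tcp_rot: [3.141, -0.001, 2.948]
ft_force: [-0.4, 0.3, 0.5]
opening: 0.398
grip_force: 0.0
```

>>> jog_arm(targets=[{"slide":[0,0,0],"turn":[0,0,0],"claw":0},{"slide":[0,0,0],"turn":[0,0,0],"claw":0},{"slide":[0,0,0],"turn":[0,0,0],"claw":0},{"slide":[0,0,0],"turn":[0,0,0],"claw":0}])

```text
t: 6.68
eef_pos: [445.3, -110.5, 123.5]
tcp_rot: [-3.14, 0.001, 2.949]
ft_force: [-3.1, -5.2, 1.4]
opening: 0.139
grip_force: 30.0
```

>>> jog_arm(targets=[{"slide":[-0.5,-1,-4],"turn":[0,0,0],"claw":0},{"slide":[0,0,-4],"turn":[0,0,0],"claw":0},{"slide":[0,0,-3],"turn":[0,0,0],"claw":0},{"slide":[0,0,0],"turn":[0,0,0],"claw":0}])

```text
t: 7.18
eef_pos: [445.3, -110.8, 112.9]
tcp_rot: [-3.142, 0.002, 2.948]
ft_force: [-0.5, 1.0, 13.9]
opening: 0.135
grip_force: 30.0
```

>>> jog_arm(targets=[{"slide":[0,0,-2],"turn":[0,0,0],"claw":0},{"slide":[0,0,0],"turn":[0,0,-5],"claw":0},{"slide":[0,0,0],"turn":[0,0,-5],"claw":0}])

```text
t: 7.55
eef_pos: [445.8, -111.1, 112.0]
tcp_rot: [3.142, 0.004, 2.771]
ft_force: [-3.6, 1.9, 31.5]
opening: 0.137
grip_force: 30.0
```

>>> jog_arm(targets=[{"slide":[0,0,0.5],"turn":[0,0,-8],"claw":0},{"slide":[0,0,0],"turn":[0,0,-8],"claw":0},{"slide":[0,0,0],"turn":[0,0,-8],"claw":0},{"slide":[0,0,0],"turn":[0,0,-8],"claw":0},{"slide":[0,0,0],"turn":[0,0,-8],"claw":0}])

```text
t: 8.18
eef_pos: [445.2, -111.6, 112.1]
tcp_rot: [3.141, 0.003, 2.072]
ft_force: [-6.5, -5.0, 25.6]
opening: 0.133
grip_force: 30.0
```

Run:
```python
from h import *
s=state();print(s['eef_pos'],s['tcp_rot'],s['ft_force'],s['moment'])
```

```text
[ 445.20884536 -111.57690508  112.08233677] [3.14063579e+00 2.68266687e-03 2.07178213e+00] [-6.49726244 -5.02308258 25.62138068] [-1.19038939  1.23563492  0.07318545]
```

>>> jog_arm(targets=[{"slide":[0,0,0],"turn":[0,0,-6],"claw":0},{"slide":[0,0,0],"turn":[0,0,-5],"claw":0},{"slide":[0,0,0],"turn":[0,0,0],"claw":0}])

```text
t: 8.55
eef_pos: [445.1, -111.6, 112.1]
tcp_rot: [3.141, 0.003, 1.884]
ft_force: [-6.0, -3.8, 25.0]
opening: 0.134
grip_force: 30.3
```

Run:
```python
from h import *
s=state();print(s['eef_pos'],s['tcp_rot'],s['ft_force'],s['moment'])
```

```text
[ 445.07758349 -111.56876433  112.05203689] [3.14053873e+00 2.55505245e-03 1.88446049e+00] [-5.99399477 -3.81834897 25.02214431] [-0.92513701  1.25657627  0.56549033]
```

>>> jog_arm(targets=[{"slide":[0,0,0],"turn":[0,0,0],"claw":40},{"slide":[0,0,0],"turn":[0,0,0],"claw":40},{"slide":[0,0,20],"turn":[0,0,0],"claw":40},{"slide":[0,0,40],"turn":[0,0,0],"claw":40},{"slide":[0,0,50],"turn":[0,0,0],"claw":40}])

```text
t: 9.18
eef_pos: [444.2, -110.6, 221.2]
tcp_rot: [-3.14, -0.001, 1.884]
ft_force: [0.7, 0.2, -0.4]
opening: 0.4
grip_force: 0.0
```

>>> jog_arm(targets=[{"slide":[0,0,50],"turn":[0,0,-6],"claw":50},{"slide":[10,-40,0],"turn":[0,0,-6],"claw":50},{"slide":[10,-40,0],"turn":[0,0,-6],"claw":50},{"slide":[10,-40,0],"turn":[0,0,0],"claw":50},{"slide":[0,0,0],"turn":[0,0,0],"claw":50}])

```text
t: 9.8
eef_pos: [474.9, -232.8, 269.8]
tcp_rot: [-3.141, -0.0, 1.567]
ft_force: [0.3, -0.1, -0.0]
opening: 0.496
grip_force: 0.0
```

>>> jog_arm(targets=[{"slide":[0,0,0],"turn":[0,0,0],"claw":50},{"slide":[0,0,0],"turn":[0,0,0],"claw":50}])

```text
t: 10.05
eef_pos: [474.6, -229.9, 270.7]
tcp_rot: [-3.142, -0.0, 1.57]
ft_force: [0.3, 0.5, -0.3]
opening: 0.499
grip_force: 0.0
```

Run:
```python
from h import *
s=state();print(s['eef_pos'],s['tcp_rot'],s['opening'],s['ft_force'])
c=cam('wrist','w4.png')
for q,z in [('lock_grip',134),('nut',117),('key_a_grip',109)]:
    for d in look_for(q,'wrist')[:4]: print(q,round(d['conf'],2),np.round(d['xy'],1),atz(c,d['xy'],z).round(1))
print(proj(c,[445.3,-110,141]),proj(c,[530,-49,117]),proj(c,[463,-318,122]))
```

```text
[ 474.57684026 -229.93884825  270.6723265 ] [-3.14153900e+00 -1.65946530e-04  1.57038067e+00] 0.49941851789632813 [ 0.33680974  0.45620163 -0.2592539 ]
lock_grip 0.87 [241.9  63.2] [ 444.5 -113.6]
lock_grip 0.59 [392.7  65.3] [ 570.6 -115.5]
nut 0.93 [333.8  29.3] [522.8 -84.2]
key_a_grip 0.85 [388.6 247. ] [ 589.2 -287.5]
[241.82761392  57.16531276] [344.21721974 -17.46893905] [266.89647549 279.74931387]
```

View pics/w4.png

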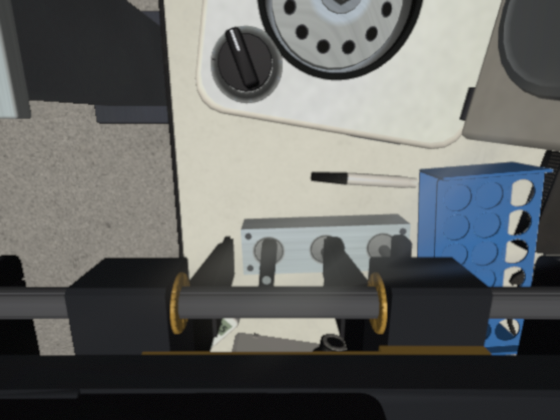

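The knob bar now runs from (232,30), the white-line end, to (253,85). That is -70°, a full 60° turn, so it is caught. The near key's dot at (266,280) matches its estimated position. Fetching that key now.

>>> jog_arm(targets=[{"slide":[-4,-30,0],"turn":[0,0,0],"claw":50},{"slide":[-4,-30,-20],"turn":[0,0,0],"claw":50},{"slide":[-4,-28.5,-30],"turn":[0,0,0],"claw":50},{"slide":[0,0,-30],"turn":[0,0,0],"claw":50},{"slide":[0,0,0],"turn":[0,0,0],"claw":50}])

```text
t: 10.88
eef_pos: [462.0, -318.8, 189.1]
tcp_rot: [-3.139, -0.002, 1.569]
ft_force: [0.6, 0.2, 0.5]
opening: 0.499
grip_force: 0.0
```

>>> jog_arm(targets=[{"slide":[0,0,0],"turn":[0,0,0],"claw":50},{"slide":[0,0,0],"turn":[0,0,0],"claw":50}])

```text
t: 11.12
eef_pos: [463.3, -319.3, 192.1]
tcp_rot: [3.14, 0.001, 1.57]
ft_force: [0.1, 0.5, 0.2]
opening: 0.501
grip_force: 0.0
```

Run:
```python
from h import *
s=state();print(s['eef_pos'],s['tcp_rot'],s['opening'],s['ft_force'])
c=cam('wrist','w5.png')
x,y=map(int,proj(c,[463,-318,122]));print(x,y)
f=c['frame'];cv2.imwrite('pics/w5c.png',cv2.resize(f[y-75:y+75,x-100:x+100],(800,600),interpolation=cv2.INTER_CUBIC))
```

```text
[ 463.27786276 -319.26726253  192.05156982] [3.13985486e+00 1.40834723e-03 1.57012515e+00] 0.500582051078816 [0.13396496 0.46286741 0.196047  ]
277 217
```

View pics/w5c.png

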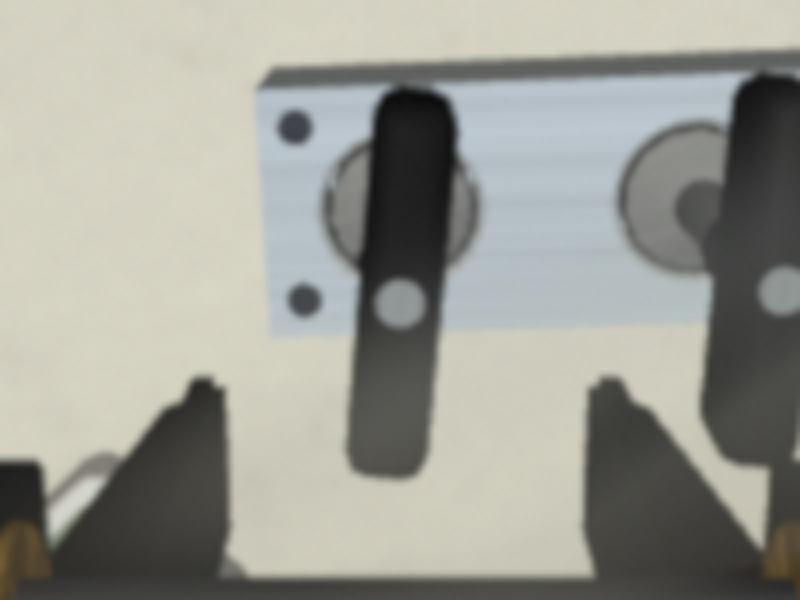

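Near key's dot is at crop (400,303), i.e. (463,-318), midway between the fingers, with its handle about 3.5° off. Descending to grasp.

>>> jog_arm(targets=[{"slide":[0,1.2,-25],"turn":[0,0,-3.5],"claw":50},{"slide":[0,0,-30],"turn":[0,0,0],"claw":50},{"slide":[0,0,-30],"turn":[0,0,0],"claw":50},{"slide":[0,0,-15],"turn":[0,0,0],"claw":40},{"slide":[0,0,0],"turn":[0,0,0],"claw":30}])

```text
t: 11.8
eef_pos: [462.7, -318.0, 90.5]
tcp_rot: [-3.141, -0.001, 1.509]
ft_force: [-0.8, -0.2, 0.2]
opening: 0.349
grip_force: 0.0
```

>>> jog_arm(targets=[{"slide":[0,0,0],"turn":[0,0,0],"claw":0},{"slide":[0,0,0],"turn":[0,0,0],"claw":0},{"slide":[0,0,0],"turn":[0,0,0],"claw":0},{"slide":[0,0,0],"turn":[0,0,0],"claw":0}])

```text
t: 12.3
eef_pos: [463.1, -318.4, 91.7]
tcp_rot: [3.14, 0.001, 1.508]
ft_force: [-0.3, 0.0, 7.2]
opening: 0.165
grip_force: 30.0
```

>>> jog_arm(targets=[{"slide":[0,0,20],"turn":[0,0,0],"claw":0},{"slide":[0,0,30],"turn":[0,0,0],"claw":0},{"slide":[0,0,35],"turn":[0,0,0],"claw":0},{"slide":[0,0,35],"turn":[0,0,0],"claw":0},{"slide":[0,0,22],"turn":[0,0,0],"claw":0}])

```text
t: 12.92
eef_pos: [462.8, -318.1, 234.4]
tcp_rot: [3.14, 0.001, 1.508]
ft_force: [0.1, -0.5, -2.5]
opening: 0.163
grip_force: 30.0
```

>>> jog_arm(targets=[{"slide":[14,40,0],"turn":[0,0,0],"claw":0},{"slide":[14,40,0],"turn":[0,0,0],"claw":0},{"slide":[14,40,0],"turn":[0,0,0],"claw":0},{"slide":[14,40,0],"turn":[0,0,0],"claw":0},{"slide":[11,37,0],"turn":[0,0,0],"claw":0}])

```text
t: 13.55
eef_pos: [529.9, -119.6, 232.7]
tcp_rot: [-3.142, -0.0, 1.509]
ft_force: [-0.3, -0.4, -2.7]
opening: 0.163
grip_force: 30.0
```

>>> jog_arm(targets=[{"slide":[0,0,0],"turn":[0,0,0],"claw":0},{"slide":[0,0,0],"turn":[0,0,0],"claw":0},{"slide":[0,0,0],"turn":[0,0,0],"claw":0}])

```text
t: 13.92
eef_pos: [529.5, -121.9, 232.7]
tcp_rot: [-3.142, 0.0, 1.507]
ft_force: [-0.4, 0.3, -2.6]
opening: 0.171
grip_force: 30.0
```

Run:
```python
from h import *
s=state();print(s['eef_pos'],s['tcp_rot'],s['opening'],s['ft_force'])
c=cam('wrist','w6.png')
n=proj(c,[530,-49,117]); e=s['eef_pos']; k=proj(c,[e[0],e[1],e[2]+30]);print(n,k)
for d in look_for('nut','wrist')[:2]: print(round(d['conf'],2),np.round(d['xy'],1),atz(c,d['xy'],117).round(1))
f=c['frame']; 
def u(p,s):
    x,y=map(int,p); print(x-s,y-s); return cv2.resize(f[max(0,y-s):y+s,x-s:x+s],(400,400),interpolation=cv2.INTER_CUBIC)
cv2.imwrite('pics/w6c.png',np.hstack([u(n,40),u(k,50)]))
```

```text
[ 529.50116962 -121.88491068  232.65299282] [-3.14158668e+00  1.19064467e-04  1.50744002e+00] 0.17149390099345613 [-0.43791962  0.27905627 -2.60414507]
[272.95660635 117.18924058] [278.32095955 283.63724932]
0.65 [272.6 113.7] [529.9 -46.3]
0.61 [179.  196.2] [ 445.  -109.2]
232 77
228 233
```

View pics/w6c.png

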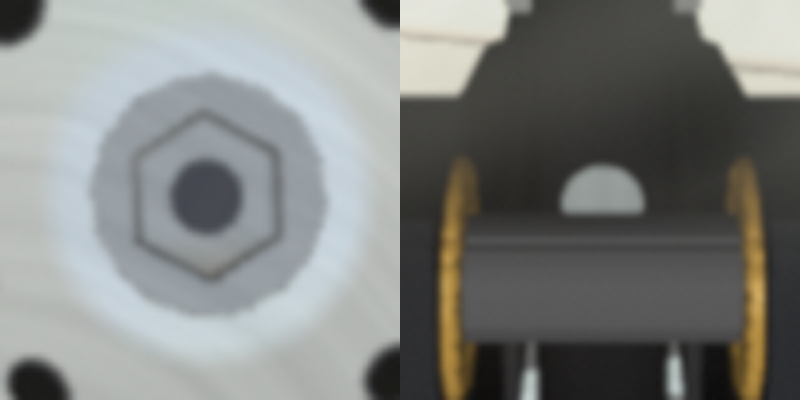

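Nut hexagon crop vertices: (204,110), (277,152), (280,238), (212,280), (138,240), (134,157). The held key's dot is centred at about (602,207), half hidden by the gripper.

Run:
```python
from h import *
c=cam('wrist')
s=state();e=s['eef_pos'];y=s['tcp_rot'][2]
V=np.array([atz(c,(232+(x+.5)/5-.5,77+(yy+.5)/5-.5),115) for x,yy in [(204,110),(277,152),(280,238),(212,280),(138,240),(134,157)]])
C=V.mean(0);d=V-C;a=np.degrees(np.arctan2(d[:,1],d[:,0]));print('nut',C,a.round(1),(a-30)%60,np.hypot(*d.T))
x=[(q-30+30)%60-30 for q in a];print('flat dir mod60',np.mean(x), x)
k=atz(c,(228+(602-400+.5)/4-.5,233+(207.5)/4-.5),e[2]+30.3);print('key',k,'tcp',e,'off',k-e[:2],'yaw',np.degrees(y))
```

```text
nut [530.2116574  -47.99644979] [  88.5   28.1  -32.5  -90.7 -152.8  148.7] [58.4794712  58.05323591 57.45425653 59.26991848 57.23779404 58.73809039] [13.45980484 13.25780844 13.53450357 13.26931126 13.31821632 13.40178034]
flat dir mod60 -1.7945389101123823 [np.float64(-1.5205288035302544), np.float64(-1.9467640941698185), np.float64(-2.545743470089782), np.float64(-0.7300815184518541), np.float64(-2.7622059649222876), np.float64(-1.2619096095102975)]
key [ 529.43408983 -122.07234421] tcp [ 529.54113746 -121.78766475  232.63710028] off [-0.10704763 -0.28467946] yaw 86.36449233797093
```

>>> jog_arm(targets=[{"slide":[0.3,25,0],"turn":[0,0,-9.4],"claw":0},{"slide":[0.3,25,0],"turn":[0,0,-9.4],"claw":0},{"slide":[0,24,0],"turn":[0,0,-9.4],"claw":0},{"slide":[0,0,-25],"turn":[0,0,0],"claw":0},{"slide":[0,0,0],"turn":[0,0,0],"claw":0}])

```text
t: 14.7
eef_pos: [529.6, -47.1, 206.6]
tcp_rot: [-3.139, 0.001, 1.016]
ft_force: [-0.4, -0.3, -2.8]
opening: 0.166
grip_force: 30.0
```

>>> jog_arm(targets=[{"slide":[0,0,0],"turn":[0,0,0],"claw":0},{"slide":[0,0,0],"turn":[0,0,0],"claw":0}])

```text
t: 14.95
eef_pos: [530.7, -47.5, 208.4]
tcp_rot: [3.14, -0.0, 1.016]
ft_force: [-0.6, -1.5, -2.3]
opening: 0.165
grip_force: 30.0
```

>>> jog_arm(targets=[{"slide":[-0.3,-0.3,-6],"turn":[0,0,0],"claw":0},{"slide":[0,0,-4],"turn":[0,0,0],"claw":0},{"slide":[0,0,-3],"turn":[0,0,0],"claw":0},{"slide":[0,0,-1],"turn":[0,0,0],"claw":0},{"slide":[0,0,0],"turn":[0,0,0],"claw":0}])

```text
t: 15.58
eef_pos: [530.7, -47.3, 196.2]
tcp_rot: [3.139, -0.001, 1.016]
ft_force: [-5.2, 1.3, 25.8]
opening: 0.168
grip_force: 30.0
```

>>> jog_arm(targets=[{"slide":[0,0,1.2],"turn":[0,0,0],"claw":0},{"slide":[1.2,0,0],"turn":[0,0,0],"claw":0},{"slide":[0,0,0],"turn":[0,0,0],"claw":0}])

```text
t: 15.95
eef_pos: [531.0, -47.2, 196.3]
tcp_rot: [3.141, -0.0, 1.016]
ft_force: [-6.2, 1.1, 17.0]
opening: 0.163
grip_force: 30.0
```

>>> jog_arm(targets=[{"slide":[-2.4,0,0],"turn":[0,0,0],"claw":0},{"slide":[0,0,0],"turn":[0,0,0],"claw":0}])

```text
t: 16.2
eef_pos: [529.9, -47.4, 196.4]
tcp_rot: [3.138, -0.002, 1.016]
ft_force: [0.5, 1.3, 12.3]
opening: 0.167
grip_force: 30.0
```

>>> jog_arm(targets=[{"slide":[1.2,1.2,0],"turn":[0,0,0],"claw":0},{"slide":[0,0,0],"turn":[0,0,0],"claw":0}])

```text
t: 16.45
eef_pos: [530.5, -46.5, 196.2]
tcp_rot: [3.139, -0.0, 1.017]
ft_force: [-2.9, -1.0, 12.4]
opening: 0.171
grip_force: 30.0
```

>>> jog_arm(targets=[{"slide":[0,-2.4,0],"turn":[0,0,0],"claw":0},{"slide":[0,0,0],"turn":[0,0,0],"claw":0}])

```text
t: 16.7
eef_pos: [530.3, -48.0, 196.3]
tcp_rot: [3.141, -0.002, 1.016]
ft_force: [-2.6, 5.1, 14.9]
opening: 0.166
grip_force: 30.0
```

>>> jog_arm(targets=[{"slide":[0,1.2,0],"turn":[0,0,4],"claw":0},{"slide":[0,0,0],"turn":[0,0,0],"claw":0}])

```text
t: 16.95
eef_pos: [530.6, -47.5, 196.2]
tcp_rot: [3.139, -0.001, 1.087]
ft_force: [-3.5, 0.0, 12.8]
opening: 0.17
grip_force: 30.0
```

>>> jog_arm(targets=[{"slide":[0,0,0],"turn":[0,0,-8],"claw":0},{"slide":[0,0,0],"turn":[0,0,0],"claw":0}])

```text
t: 17.2
eef_pos: [531.0, -47.7, 196.3]
tcp_rot: [3.138, -0.001, 0.945]
ft_force: [-0.3, -0.6, 11.9]
opening: 0.164
grip_force: 30.0
```

This key stays stopped on top of the nut at every offset and angle, so it does not fit. Returning it to its hole.

>>> jog_arm(targets=[{"slide":[0,0,20],"turn":[0,0,0],"claw":0},{"slide":[0,0,20],"turn":[0,0,6.5],"claw":0},{"slide":[-8,-38,0],"turn":[0,0,6.5],"claw":0},{"slide":[-12,-40,0],"turn":[0,0,6.5],"claw":0},{"slide":[-12,-40,0],"turn":[0,0,6.5],"claw":0}])

```text
t: 17.82
eef_pos: [497.6, -166.5, 234.7]
tcp_rot: [3.142, 0.0, 1.405]
ft_force: [0.3, 0.1, -2.0]
opening: 0.166
grip_force: 30.0
```

>>> jog_arm(targets=[{"slide":[-12,-40,0],"turn":[0,0,6.3],"claw":0},{"slide":[-12,-40,0],"turn":[0,0,0],"claw":0},{"slide":[-11,-40,0],"turn":[0,0,0],"claw":0},{"slide":[0,-32,0],"turn":[0,0,0],"claw":0},{"slide":[0,0,-40],"turn":[0,0,0],"claw":0}])

```text
t: 18.45
eef_pos: [463.8, -320.4, 196.1]
tcp_rot: [3.137, 0.004, 1.508]
ft_force: [0.9, 0.6, -3.7]
opening: 0.167
grip_force: 30.0
```

>>> jog_arm(targets=[{"slide":[0,0,-20],"turn":[0,0,0],"claw":0},{"slide":[0,0,0],"turn":[0,0,0],"claw":0},{"slide":[0,0,0],"turn":[0,0,0],"claw":0}])

```text
t: 18.82
eef_pos: [463.4, -317.6, 175.6]
tcp_rot: [3.141, 0.001, 1.51]
ft_force: [0.2, 0.5, -2.1]
opening: 0.168
grip_force: 30.0
```

>>> jog_arm(targets=[{"slide":[-0.3,-0.6,-25],"turn":[0,0,0],"claw":0},{"slide":[0,0,-15],"turn":[0,0,0],"claw":0},{"slide":[0,0,-10],"turn":[0,0,0],"claw":0},{"slide":[0,0,-8],"turn":[0,0,0],"claw":0},{"slide":[0,0,0],"turn":[0,0,0],"claw":0}])

```text
t: 19.45
eef_pos: [462.7, -318.0, 116.6]
tcp_rot: [-3.141, -0.0, 1.51]
ft_force: [-0.1, 0.2, -2.9]
opening: 0.163
grip_force: 30.0
```

>>> jog_arm(targets=[{"slide":[0.2,-0.2,-12],"turn":[0,0,0],"claw":0},{"slide":[0,0,-9],"turn":[0,0,0],"claw":0},{"slide":[0,0,-3.5],"turn":[0,0,0],"claw":0},{"slide":[0,0,0],"turn":[0,0,0],"claw":0}])

```text
t: 19.95
eef_pos: [462.9, -318.2, 92.2]
tcp_rot: [-3.142, -0.0, 1.51]
ft_force: [0.4, -0.2, -1.2]
opening: 0.168
grip_force: 30.0
```

>>> jog_arm(targets=[{"slide":[0,0,0],"turn":[0,0,0],"claw":35},{"slide":[0,0,0],"turn":[0,0,0],"claw":35},{"slide":[0,0,30],"turn":[0,0,0],"claw":40},{"slide":[0,0,50],"turn":[0,0,2],"claw":50},{"slide":[0,0,15],"turn":[0,0,0],"claw":50}])

```text
t: 20.58
eef_pos: [463.7, -318.8, 190.3]
tcp_rot: [3.138, 0.003, 1.545]
ft_force: [-0.1, -0.3, -0.1]
opening: 0.488
grip_force: 0.0
```

>>> jog_arm(targets=[{"slide":[35,1,0],"turn":[0,0,0],"claw":50},{"slide":[34,1,0],"turn":[0,0,0],"claw":50},{"slide":[0,0,0],"turn":[0,0,0],"claw":50},{"slide":[0,0,0],"turn":[0,0,0],"claw":50}])

```text
t: 21.08
eef_pos: [531.2, -315.9, 186.8]
tcp_rot: [-3.14, -0.001, 1.545]
ft_force: [0.4, 0.1, 0.2]
opening: 0.5
grip_force: 0.0
```

Run:
```python
from h import *
s=state();print(s['eef_pos'],s['tcp_rot'],s['opening'],s['ft_force'])
c=cam('wrist','w7.png')
x,y=map(int,proj(c,[532.5,-316.5,122]));print(x,y)
f=c['frame'];cv2.imwrite('pics/w7c.png',cv2.resize(f[y-75:y+75,x-100:x+100],(800,600),interpolation=cv2.INTER_CUBIC))
```

```text
[ 531.18476096 -315.91799756  186.76704646] [-3.14049438e+00 -6.72059033e-04  1.54515674e+00] 0.49980972219134123 [0.43358838 0.08848638 0.21918449]
280 222
```

View pics/w7c.png

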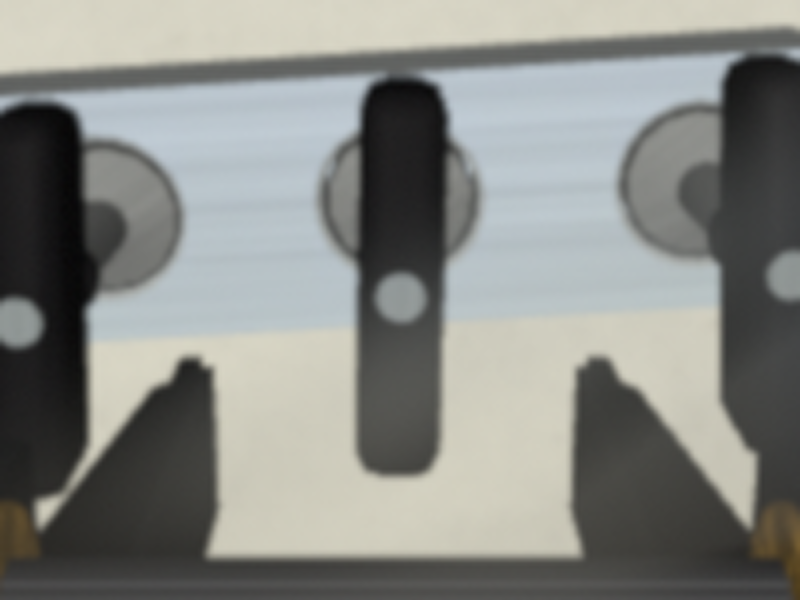

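The returned key stands upright (dot at (18,322)). The middle key's dot is at (400,297), matching (532.5,-316.3), with its handle about 1° off the tool.

>>> jog_arm(targets=[{"slide":[1.3,-0.4,-25],"turn":[0,0,-1],"claw":50},{"slide":[0,0,-30],"turn":[0,0,0],"claw":50},{"slide":[0,0,-30],"turn":[0,0,0],"claw":50},{"slide":[0,0,-11],"turn":[0,0,0],"claw":40},{"slide":[0,0,0],"turn":[0,0,0],"claw":30}])

```text
t: 21.75
eef_pos: [532.8, -316.7, 91.4]
tcp_rot: [-3.141, -0.0, 1.527]
ft_force: [-0.2, -1.3, 0.6]
opening: 0.35
grip_force: 0.0
```

>>> jog_arm(targets=[{"slide":[0,0,0],"turn":[0,0,0],"claw":0},{"slide":[0,0,0],"turn":[0,0,0],"claw":0},{"slide":[0,0,0],"turn":[0,0,0],"claw":0},{"slide":[0,0,0],"turn":[0,0,0],"claw":0}])

```text
t: 22.25
eef_pos: [533.6, -316.9, 92.4]
tcp_rot: [3.14, 0.001, 1.528]
ft_force: [-1.7, 0.5, 7.4]
opening: 0.166
grip_force: 30.0
```

>>> jog_arm(targets=[{"slide":[0,0,20],"turn":[0,0,0],"claw":0},{"slide":[0,0,30],"turn":[0,0,0],"claw":0},{"slide":[0,0,35],"turn":[0,0,0],"claw":0},{"slide":[0,0,35],"turn":[0,0,0],"claw":0},{"slide":[0,0,22],"turn":[0,0,0],"claw":0}])

```text
t: 22.88
eef_pos: [533.3, -316.6, 235.1]
tcp_rot: [3.14, 0.001, 1.528]
ft_force: [-0.3, 0.2, -2.2]
opening: 0.17
grip_force: 30.0
```

>>> jog_arm(targets=[{"slide":[-0.4,38.4,0],"turn":[0,0,0],"claw":0},{"slide":[-0.4,38.4,0],"turn":[0,0,0],"claw":0},{"slide":[-0.4,38.4,0],"turn":[0,0,-5],"claw":0},{"slide":[-0.4,38.4,0],"turn":[0,0,-7],"claw":0},{"slide":[-0.4,38.4,0],"turn":[0,0,-7],"claw":0}])

```text
t: 23.5
eef_pos: [530.9, -123.3, 233.4]
tcp_rot: [-3.142, -0.0, 1.192]
ft_force: [1.1, -0.6, -2.6]
opening: 0.166
grip_force: 30.0
```

>>> jog_arm(targets=[{"slide":[-0.4,38.4,0],"turn":[0,0,-7],"claw":0},{"slide":[-0.4,38.4,0],"turn":[0,0,-3.4],"claw":0},{"slide":[0,0,-25],"turn":[0,0,0],"claw":0},{"slide":[0,0,0],"turn":[0,0,0],"claw":0},{"slide":[0,0,0],"turn":[0,0,0],"claw":0}])

```text
t: 24.12
eef_pos: [530.7, -48.2, 209.0]
tcp_rot: [3.141, -0.0, 1.014]
ft_force: [-0.1, -0.7, -2.4]
opening: 0.163
grip_force: 30.0
```

>>> jog_arm(targets=[{"slide":[0,0,0],"turn":[0,0,0],"claw":0}])

```text
t: 24.25
eef_pos: [530.7, -48.3, 209.1]
tcp_rot: [3.141, -0.0, 1.014]
ft_force: [0.0, -0.2, -1.9]
opening: 0.168
grip_force: 30.0
```

>>> jog_arm(targets=[{"slide":[-0.3,0.3,-6],"turn":[0,0,0],"claw":0},{"slide":[0,0,-4],"turn":[0,0,0],"claw":0},{"slide":[0,0,-2],"turn":[0,0,0],"claw":0},{"slide":[0,0,-1.5],"turn":[0,0,0],"claw":0},{"slide":[0,0,0],"turn":[0,0,0],"claw":0}])

```text
t: 24.88
eef_pos: [530.0, -47.7, 194.9]
tcp_rot: [3.142, 0.001, 1.015]
ft_force: [-2.1, -2.5, -1.7]
opening: 0.167
grip_force: 30.0
```

It passes the nut's top without contact, so I continue down.

>>> jog_arm(targets=[{"slide":[0.2,0,-3],"turn":[0,0,0],"claw":0},{"slide":[0,0,-3],"turn":[0,0,0],"claw":0},{"slide":[0,0,0],"turn":[0,0,0],"claw":0}])

```text
t: 25.25
eef_pos: [530.1, -47.6, 188.3]
tcp_rot: [-3.141, 0.001, 1.015]
ft_force: [-1.5, -5.5, -5.3]
opening: 0.166
grip_force: 30.0
```

>>> jog_arm(targets=[{"slide":[0,-0.5,-2.5],"turn":[0,0,0],"claw":0},{"slide":[0,0,-2],"turn":[0,0,0],"claw":0},{"slide":[0,0,-1],"turn":[0,0,0],"claw":0},{"slide":[0,0,0],"turn":[0,0,0],"claw":0}])

```text
t: 25.75
eef_pos: [530.3, -48.0, 183.5]
tcp_rot: [3.141, 0.0, 1.015]
ft_force: [-2.0, -3.8, 0.6]
opening: 0.166
grip_force: 30.0
```

Almost seated: upward force is starting. A small extra push to confirm the stop.

>>> jog_arm(targets=[{"slide":[0,-0.2,-0.8],"turn":[0,0,0],"claw":0},{"slide":[0,0,-0.5],"turn":[0,0,0],"claw":0},{"slide":[0,0,0],"turn":[0,0,0],"claw":0}])

```text
t: 26.12
eef_pos: [530.5, -48.1, 183.3]
tcp_rot: [3.14, -0.001, 1.015]
ft_force: [-6.2, -2.2, 14.5]
opening: 0.169
grip_force: 30.0
```

Run:
```python
from h import *
s=state();print(s['eef_pos'],s['tcp_rot'],s['ft_force'],s['moment'])
f=cam('side')['frame'];cv2.imwrite('pics/s1.png',cv2.resize(f[130:330,190:390],(600,600),interpolation=cv2.INTER_CUBIC))
```

```text
[530.4779367  -48.11630929 183.31537898] [ 3.14041959e+00 -5.66323704e-04  1.01451863e+00] [-6.18649137 -2.19829631 14.48421594] [-0.45828742  1.40131171 -0.00317822]
```

View pics/s1.png

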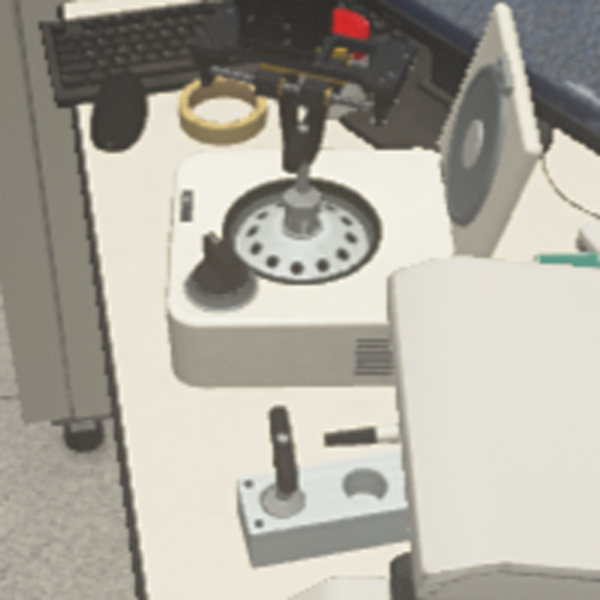

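The side view shows the key upright with its socket down on the rotor at (302,215). The knob is turned at (220,270), and the first key stands in the block at (283,460). The key stops firmly at the home height, so I am handing in.

```bash
python3 -c "
from cell import *
print(job_done())"
```

```text
the job is handed in; nothing more can be done
None
```

The rotor lock knob is caught down. The near key did not fit and is back upright in its block; the middle key fits and is held upright, fully home on the nut. The job is handed in.

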